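# Close the purge valve and hover the cover over its studs

## Task

Turn the red purge-gas knob anticlockwise to its off stop, then take the brass cover with the copper loop handle, carry it over the standing loops of the manifold, and hold it level just above the two studs of the upright port, its holes lined up with them and about a centimetre clear above their tips, so that I can slip the gasket in. The cover must not touch the port or the manifold, and everything else on the bench stays where it is. Finish still holding the cover there: do not lower it onto the studs or let go.

Things in the scene. Friction and masses are not known exactly. Their poses are not given: they have to be found in the camera images.
- valve (a joint): angle of the red purge-gas knob on the blue control box (rad): 0 is the off stop; it starts open, at a positive value, and closes by turning anticlockwise seen from above (value falls). It turns stiffly (about 0.04 N m) and stays where it is left
- valve_grip (a point): on the axis of the red knob, at the height to grip. Its upright bar grip is 49 mm long (along x, turning with the knob), 14 mm thick (y), its top 7 mm above this point; the 52 mm foot disc lies 23 mm below. White mark at the -x end of the bar. It stands in the middle of a fixed blue box 120 x 120 x 50 mm high with a gauge on one side
- cover_center (a point): centre (half-way up) of the loose cover: a brass plate with an upright copper U loop of 12 mm tube as handle in its middle. The loop lies in the x-z plane, 52 mm wide; its level top bar runs along x, straight for 28 mm, the bar's axis 29 mm above this point. The plate's underside is 35 mm below this point, the loop's top 35 mm above. z is up
- cover: the same cover, about 0.25 to 0.5 kg; origin at the centre of the underside of its plate, axes as above. Plate 96 (x) x 46 (y) x 8 mm with two 13 mm through holes 36 mm either side of the middle along x; either way round fits
- port_tips (a point): point midway between the tips of the two studs of the fixed upright port, at the height of the tips, 88 mm above the bench. The studs (8 mm thick, 22 mm tall) stand 36 mm either side along x on a brass flange 96 (x) x 46 (y) x 8 mm, on top of a copper pipe; z is up
- port: the same port; origin at the centre of its foot on the bench, a 90 mm square steel plate, axes as above
- manifold: fixed copper manifold between the cover's side of the bench and the port: steel base 300 (x) x 110 (y) x 6 mm, origin at the centre of its underside on the bench; two pipes along x and four upright copper loops across it (at x = -90, -30, 30, 90 mm, from y = -36 to 36 mm), tops 140 mm above the bench
- spare_center (a point): bystander: centre of a spare cover of the same shape and size as the brass one, but with a grey painted plate and a dark steel loop; leave it alone
- wrench: bystander: flat steel wrench 180 mm long (along x), origin under its middle
- screwdriver: bystander: screwdriver 200 mm long (along x) with red handle, origin under its middle
- jar_mid (a point): bystander: middle of a jar 60 mm wide and 60 mm high with a green cap
- fitting: bystander: upright brass fitting, 40 mm wide at the foot, 40 mm high; origin under its foot
- tee: bystander: copper pipe tee lying down, 70 mm long, tube 22 mm thick; origin under its middle
There are look-alikes about, which are no part of the job. What is shaped like the cover but pink or turquoise is not meant.

How it is judged:
By the outcome, as a careful person would: the job done as asked, in the order asked, and still so for the second after the job is handed in, while the arm keeps its last pose, push and grip.
It also fails if it takes over 61 s, if anything falls off the work surface, if the arm or the gripper's body presses on something with over 40 N, if the wrist force passes 120 N, or if a joint passes its speed limit or range.

## Robot

A 6-joint arm with a two-finger parallel gripper is mounted at the origin on the work surface. World frame = base frame: x ahead of the robot, y to its left, z up, the work surface at z = 0. Lengths are in mm, angles in degrees, forces in N, time in s.
With the tool pointing down it reaches from about 375 to 975 mm from the base axis. Payload 3.8 kg.
Tool frame: the origin (TCP) lies at the very end of the fingers, on their centre line; the grasp point (between the pads) lies 19 mm behind it; z points along the fingers, y is the line along which they close (so a half turn about z gives the same grasp; the last joint's range is limited). The gripper opens to 85 mm and grips with 20 to 120 N. Pads are 22 mm wide; open, the fingers measure 114 mm over their backs; the gripper's body (76 mm by 85 mm) begins 54 mm behind the grasp point. The pads swing forward as they close: fully open they stand 13 mm farther back than shut.
Start: joints at [-71.958, 15.12, 91.902, -0, 72.978, -2.114], TCP at [232.591, -633.655, 231.28] pointing down, gripper open.
Joint ranges: [-150.88, 150.88], [-54.13, 125.18], [17.81, 147.31], [-75.09, 255.09], [0, 152.58], [-146.25, 146.25]. Speed limits (degrees/s): [147.25, 147.25, 180, 180, 180, 180].

## Interface

Orientations are given as [roll, pitch, yaw] about the fixed x, y, z axes, in that order (R = Rz(yaw) Ry(pitch) Rx(roll)).
In Python, from bench import ctrl gives the robot as it stands.
- The arm moves only by the tool send_rows, never from a script. Its argument "steps" is a list of rows, each a list of 7 numbers: the opening, from 0 (shut) to 1 (fully open), then the shift along the tool's x, y, z in cm, then the turn, a rotation vector about the tool's x, y, z in rad. A call has exactly 8 rows; each row is the pose to reach, as a shift and turn from the pose commanded when the call began, along the tool's axes at that moment; what a row does not reach only later rows make up. A row lasts 1/12 s, in which the tool goes at most 41.7 mm and 7.16 degrees, less where a joint would pass 70% of its speed; a pose out of reach is approached as far as the arm can. A call with a gripper value outside its range is refused whole. The fingers move at their own pace and stop on an object; "grip_force" is the grip in N (left out, the last holds). Time passes only in rows, so rows that repeat a pose let the fingers close, or fill a call up. It gives the time, the measured TCP pose, the force, the opening and the grip force at its end, in the units of the state.
- ctrl.observe(): the state, without advancing time (a new reading comes with each control period).
- ctrl.snapshot(name): name is "scene" or "side" or "wrist"; returns the picture (400x640x3 uint8, blue, green, red); there is no depth.
- ctrl.camera_model(name): a dict with "intrinsics" (3x3 intrinsics, pixels), "T" (4x4, takes a point from camera to world coordinates). Camera axes: x right, y down, z forward; pixel columns grow to the right and rows downward; lengths in mm; the calibration is good to about 2 mm. A picture is of the moment at which its call begins: read the wrist's pose just before it. camera_model takes no time and is no camera call; for the wrist camera it gives the pose at the moment of the call.
- ctrl.finish_job(): hands the job in; it is judged then, once.
The state is a dict: "clock": time; "joints": joint angles; "dq": joint speeds; "tau": joint torques, N m; "tool_pos": TCP position; "orientation": TCP orientation; "ft_force": force on the tool from outside, world axes, zero at the start; "moment": the same for the moment, N m; "grip_width": finger opening in mm; "finger_force": force on a finger pad.
Only numpy, scipy, OpenCV 4.12 (cv2) and the standard library are available. Lean on these libraries where they do the work, as an engineer would, in place of code of your own. Each camera call takes 0.05 s, during which the arm holds its last target. There are 200 camera calls.

## Working session

There is one attempt and no reset: what is moved stays moved. The work goes in short steps, Python scripts to look and compute and a tool call to move; the robot and the scene stay as the last step left them, time stands still between calls to the robot, and variables do not carry over. Pictures are saved under pics/ and viewed, at most 10 in all, crops included, and the job is handed in when it is done.

Besides the shell and the picture viewer there is one more tool, called after "Call:" in YAML: its name, and indented under it one key for each argument. send_rows: Moves the arm, as the interface text tells. Its arguments: {"type":"object","properties":{"steps":{"type":"array","items":{"type":"array","items":{"type":"number"}}},"grip_force":{"type":"number"}},"required":["steps"]}

```bash
mkdir -p pics; python3 - <<'E'
from bench import ctrl
import cv2
for n in("scene","side","wrist"):
    m=ctrl.camera_model(n);print(n,m["intrinsics"],m["T"].round(3) if hasattr(m["T"],'round') else m["T"])
    cv2.imwrite(f"pics/{n}0.png",ctrl.snapshot(n))
print(ctrl.observe())
E
```

```text
scene [[419.7747149    0.         317.18874521]
 [  0.         419.7747149  200.38959149]
 [  0.           0.           1.        ]] [[-3.830000e-01  5.290000e-01 -7.570000e-01  1.390348e+03]
 [ 9.240000e-01  2.250000e-01 -3.100000e-01  2.744540e+02]
 [ 6.000000e-03 -8.180000e-01 -5.750000e-01  6.774950e+02]
 [ 0.000000e+00  0.000000e+00  0.000000e+00  1.000000e+00]]
side [[389.20104965   0.         319.10776901]
 [  0.         389.20104965 198.91396529]
 [  0.           0.           1.        ]] [[-9.93000e-01 -5.00000e-02  1.11000e-01  4.74708e+02]
 [-1.20000e-01  5.57000e-01 -8.22000e-01  8.14457e+02]
 [-2.10000e-02 -8.29000e-01 -5.59000e-01  6.60269e+02]
 [ 0.00000e+00  0.00000e+00  0.00000e+00  1.00000e+00]]
wrist [[313.34466616   0.         321.60671077]
 [  0.         313.34466616 197.50132603]
 [  0.           0.           1.        ]] [[ 3.44000e-01 -9.05000e-01 -2.51000e-01  2.96995e+02]
 [-9.39000e-01 -3.32000e-01 -9.00000e-02 -6.09989e+02]
 [-2.00000e-03  2.67000e-01 -9.64000e-01  3.74268e+02]
 [ 0.00000e+00  0.00000e+00  0.00000e+00  1.00000e+00]]
{'clock': 0.15, 'joints': array([-7.19572781e+01,  1.51592579e+01,  9.19641935e+01,  8.83898969e-04,
        7.29773952e+01, -2.11285535e+00]), 'dq': array([ 0.03285866, -0.27028321, -0.21389484,  0.06818912,  0.00669469,
       -0.08111128]), 'tau': array([ 6.84050283e-04, -5.15904343e+01, -3.67959058e+01, -6.55865506e-05,
        8.02918483e-03,  4.05464641e-05]), 'tool_pos': array([ 232.4256127 , -633.11157555,  230.2392516 ]), 'orientation': array([-1.79899253e+02, -4.56214794e-03,  2.01553137e+01]), 'ft_force': array([-0.05283976, -0.24467171, -0.4803809 ]), 'moment': array([0.02290318, 0.00871076, 0.00065119]), 'finger_force': 0.0, 'grip_width': 85.33734214927696}
```

View pics/scene0.png

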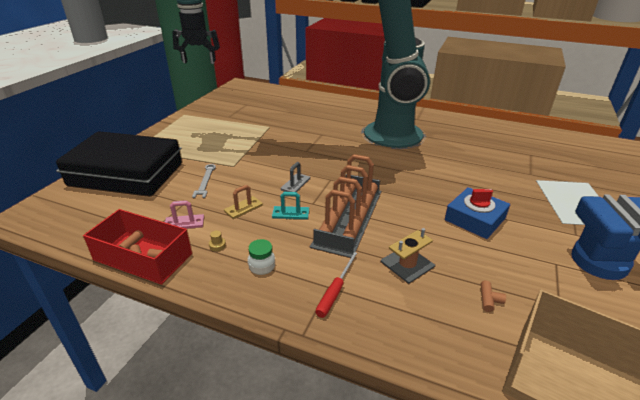

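View pics/side0.png

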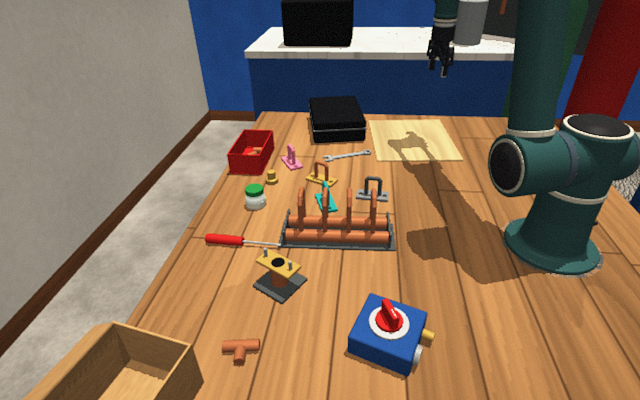

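Scene shows candidates for the cover at scene pixels: brass (243,203), pink (183,215), turquoise (291,208), grey spare (295,180). The brass one is the one described; side view has it at (321,177). The red knob is at (481,200) in scene and (388,318) in side. The port is at (408,255) and (278,275). Next, a close crop montage to check.

```bash
cat > h.py <<'E'
import numpy as np, cv2
from bench import ctrl
def ray(n,uv,m=None):
    m=m or ctrl.camera_model(n);K=np.array(m["intrinsics"]);T=np.array(m["T"])
    d=T[:3,:3]@np.linalg.solve(K,[uv[0],uv[1],1.]);return T[:3,3],d/np.linalg.norm(d)
def plane(n,uv,z,m=None):
    o,d=ray(n,uv,m);return o+d*(z-o[2])/d[2]
def tri(*obs):
    A=np.zeros((3,3));b=np.zeros(3)
    R=[ray(*o) for o in obs]
    for o,d in R:
        P=np.eye(3)-np.outer(d,d);A+=P;b+=P@o
    p=np.linalg.solve(A,b);return p,[np.linalg.norm(np.cross(p-o,d)) for o,d in R]
def proj(n,p,m=None):
    m=m or ctrl.camera_model(n);q=np.linalg.inv(np.array(m["T"]))@np.append(p,1);q=np.array(m["intrinsics"])@q[:3];return q[:2]/q[2]
E
python3 - <<'E'
import cv2,numpy as np
s=cv2.imread("pics/scene0.png");d=cv2.imread("pics/side0.png")
def c(i,x,y,w=80,h=60): return cv2.resize(i[y:y+h,x:x+w],(400,300),interpolation=cv2.INTER_CUBIC)
cv2.imwrite("pics/m1.png",np.vstack([np.hstack([c(s,205,170),c(d,285,140)]),np.hstack([c(s,440,170),c(d,350,290)])]))
cv2.imwrite("pics/m2.png",np.vstack([np.hstack([c(s,370,220),c(d,240,240)]),np.hstack([cv2.resize(s[145:265,300:400],(400,300)),cv2.resize(d[170:260,275:405],(400,300))])]))
E
```

```text
(no output)
```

View pics/m1.png

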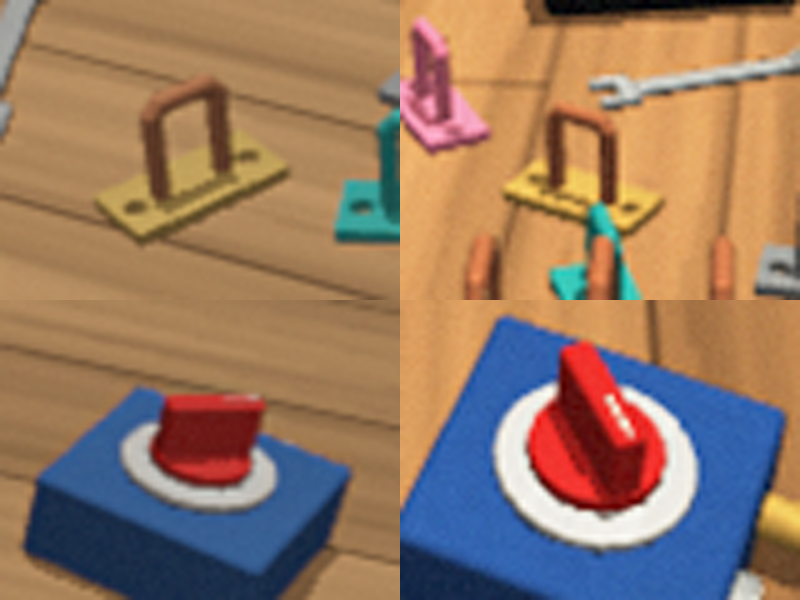

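View pics/m2.png

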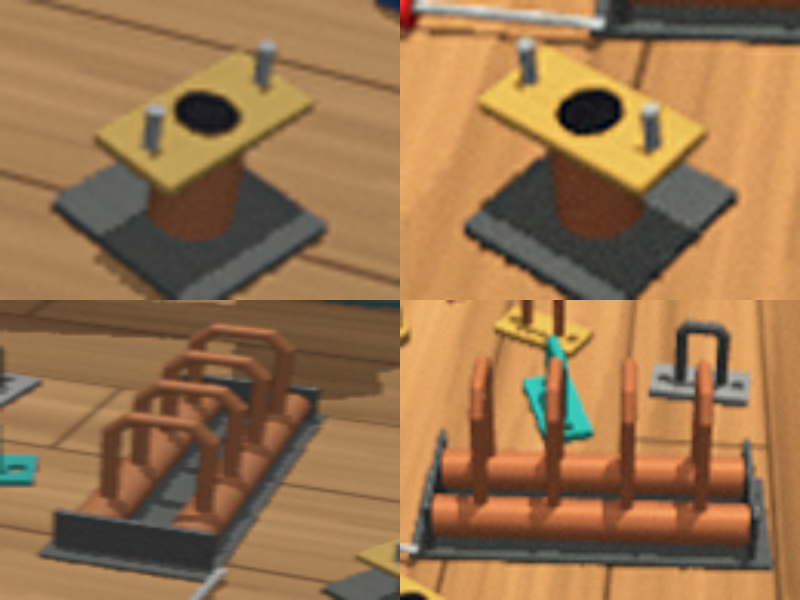

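The brass cover with copper loop is confirmed; holes in scene at about (232,211) and (254,201), in side at (312,176) and (331,181). Knob bar top ends, with the white mark at the near (side-view) end: scene (474,190)-(493,190), side (386,299)-(399,321). Stud tips: scene (401,242),(423,229), side (265,249),(290,262).

```bash
python3 - <<'E'
from h import *
np.set_printoptions(precision=1,suppress=True)
def t(l,a,b): print(l,*tri(("scene",a),("side",b)))
t("knobA",(473.6,189.8),(385.6,299.3)); t("knobB",(493,190.2),(398.6,321))
t("holeA",(232,211.2),(312.4,176)); t("holeB",(254.2,201.4),(330.6,181.4))
t("loopA",(235,190.5),(316,161.5));t("loopB",(248.5,186),(327.4,164.6))
t("tipA",(401,242.4),(265.2,249));t("tipB",(423.4,229.2),(290.2,261.6))
for u in((232,211.2),(254.2,201.4)):print(plane("scene",u,8))
for u in((312.4,176),(330.6,181.4)):print(plane("side",u,8))
for u in((401,242.4),(423.4,229.2)):print("tip",plane("scene",u,88))
for u in((265.2,249),(290.2,261.6)):print("tip",plane("side",u,88))
for u in((279.9,246.5),(394.6,250.4)):print("mani",plane("side",u,6))
for u in((310,247),(352.5,255)):print("mani",plane("scene",u,6))
# knob disc/white dial fit on side: centre of blue box top
for n in("scene","side"):
    i=cv2.imread(f"pics/{n}0.png").astype(int);b,g,r=i[...,0],i[...,1],i[...,2]
    m=((r>110)&(g<60)&(b<60)).astype(np.uint8)
    _,_,st,c=cv2.connectedComponentsWithStats(m)
    for s,cc in zip(st,c):
        if 60<s[4]<3000: print(n,s,cc)
    x=(440,170) if n=="scene" else (350,290)
    w=((i.min(2)>130)).astype(np.uint8)
    ys,xs=np.nonzero(w[x[1]:x[1]+60,x[0]:x[0]+80]);h=cv2.convexHull(np.c_[xs,ys].astype(np.float32))
    e=cv2.fitEllipse(h);print(n,"dial",e,plane(n,np.array(e[0])+x,50))
o=ctrl.observe();print(o["tool_pos"],o["orientation"])
E
```

```text
knobA [422.6 304.2  92.9] [np.float64(0.26987774410140775), np.float64(0.26987774410143894)]
knobB [400.5 349.9  90.1] [np.float64(0.38748444338593935), np.float64(0.38748444338601723)]
holeA [ 642.6 -278.1    6.9] [np.float64(0.11904759273370968), np.float64(0.11904759273365673)]
holeB [ 579.7 -246.2    7.9] [np.float64(0.9523432735878935), np.float64(0.9523432735881522)]
loopA [ 628.  -270.3   66.2] [np.float64(0.20448390696442506), np.float64(0.20448390696451726)]
loopB [ 590.4 -252.7   64.3] [np.float64(1.7233833598713908), np.float64(1.7233833598715165)]
tipA [684.7 180.3  86. ] [np.float64(1.1309397922491082), np.float64(1.1309397922491775)]
tipB [621.6 216.1  87. ] [np.float64(1.332117425282521), np.float64(1.3321174252825216)]
[ 643.9 -277.     8. ]
[ 581.  -245.1    8. ]
[ 642.3 -276.5    8. ]
[ 579.5 -247.7    8. ]
tip [688.3 181.5  88. ]
tip [624.5 217.2  88. ]
tip [683.7 181.   88. ]
tip [621.  215.4  88. ]
mani [678.4  77.2   6. ]
mani [389.   64.2   6. ]
mani [692.6 -29.2   6. ]
mani [679.6  73.9   6. ]
scene [307  18  76  18 822] [348.6  26. ]
scene [470 199  20   8  88] [480.6 202.8]
scene [ 84 210 103  50 785] [138.7 239.7]
scene [316 278  27  37 422] [329.7 295.8]
scene dial ((39.414581298828125, 32.52452850341797), (15.479330062866211, 31.4228572845459), 102.59481048583984) [408.3 326.5  50. ]
side [ 227  130   46   45 1011] [248.6 153.7]
side [205 234  39  12 294] [223.7 238.9]
side [376 299  27  33 401] [388.1 317.9]
side dial ((46.58475112915039, 38.39007568359375), (34.78521728515625, 63.23225784301758), 122.23670959472656) [399.6 334.1  50. ]
[ 232.4 -633.1  230.2] [-179.9   -0.    20.2]
```

```bash
cat >> h.py <<'E'
def rowsto(*wps):
    """wps: (x,y,z,yaw) commanded sequence; prints shift in cm & turn, tool-down"""
    for (a,b) in zip(wps,wps[1:]):
        y=np.radians(a[3]);d=np.subtract(b,a)
        s=[d[0]*np.cos(y)+d[1]*np.sin(y),d[0]*np.sin(y)-d[1]*np.cos(y),-d[2]]
        print(np.round(np.array(s)/10,2),"rz",round(-np.radians(d[3]),4),"mm",np.linalg.norm(s).round())
E
python3 - <<'E'
from h import *
rowsto((232.6,-633.7,231.3,20.155),(440,-390,300,60),(560,-100,300,95),(500,200,300,116),(412,327,190,116))
# box top edges
c=[plane("side",u,50) for u in((371,293.6),(427,312),(351,332))];print(c)
for d in(c[1]-c[0],c[2]-c[0]):print(np.degrees(np.arctan2(d[1],d[0])),np.linalg.norm(d))
E
```

```text
[ 27.87 -15.73  -6.87] rz -0.6954 mm 327.0
[31.11 -4.11  0.  ] rz -0.6109 mm 314.0
[30.41 -3.36  0.  ] rz -0.3665 mm 306.0
[15.27 -2.34 11.  ] rz -0.0 mm 190.0
[array([447.93563224, 253.06071204,  50.        ]), array([339.3661402, 289.3772585,  50.       ]), array([483.83009785, 350.92918705,  50.        ])]
161.5048872949107 114.48242724615284
69.85886741695093 104.24323029344308
```

Call:
send_rows:
  steps:
    - [1,27.9,-15.7,-6.9,0,0,-0.695]
    - [1,27.9,-15.7,-6.9,0,0,-0.695]
    - [1,27.9,-15.7,-6.9,0,0,-0.695]
    - [1,27.9,-15.7,-6.9,0,0,-0.695]
    - [1,27.9,-15.7,-6.9,0,0,-0.695]
    - [1,27.9,-15.7,-6.9,0,0,-0.695]
    - [1,27.9,-15.7,-6.9,0,0,-0.695]
    - [1,27.9,-15.7,-6.9,0,0,-0.695]

```text
clock: 0.82
tool_pos: [441.6, -387.8, 300.7]
orientation: [180.0, -0.0, 60.0]
ft_force: [-0.1, 0.0, -0.2]
grip_width: 85.6
finger_force: 0.0
```

Call:
send_rows:
  steps:
    - [1,31.1,-4.1,0,0,0,-0.611]
    - [1,31.1,-4.1,0,0,0,-0.611]
    - [1,31.1,-4.1,0,0,0,-0.611]
    - [1,31.1,-4.1,0,0,0,-0.611]
    - [1,31.1,-4.1,0,0,0,-0.611]
    - [1,31.1,-4.1,0,0,0,-0.611]
    - [1,31.1,-4.1,0,0,0,-0.611]
    - [1,31.1,-4.1,0,0,0,-0.611]

```text
clock: 1.48
tool_pos: [561.4, -96.2, 300.0]
orientation: [180.0, -0.1, 95.1]
ft_force: [-0.3, -0.2, 0.2]
grip_width: 84.9
finger_force: 0.0
```

```bash
python3 - <<'E'
from h import *
o=ctrl.observe();print(o["clock"],o["tool_pos"],o["orientation"],o["joints"])
E
```

```text
1.4833 [561.36481385 -96.17102874 300.01444828] [ 1.79978444e+02 -1.05014674e-01  9.51342107e+01] [-12.2922382    1.65838152 100.00880624   0.10889597  78.34371639
 -17.4484407 ]
```

Call:
send_rows:
  steps:
    - [1,30.0,-3.4,0,0,0,-0.366]
    - [1,30.0,-3.4,0,0,0,-0.366]
    - [1,30.0,-3.4,0,0,0,-0.366]
    - [1,30.0,-3.4,0,0,0,-0.366]
    - [1,30.0,-3.4,0,0,0,-0.366]
    - [1,30.0,-3.4,0,0,0,-0.366]
    - [1,30.0,-3.4,0,0,0,-0.366]
    - [1,30.0,-3.4,0,0,0,-0.366]

```text
clock: 2.15
tool_pos: [498.7, 200.6, 300.1]
orientation: [180.0, -0.2, 116.2]
ft_force: [-0.3, -0.2, -0.6]
grip_width: 85.4
finger_force: 0.0
```

Call:
send_rows:
  steps:
    - [1,11.0,-2.3,9.0,0,0,0]
    - [1,11.0,-2.3,9.0,0,0,0]
    - [1,11.0,-2.3,9.0,0,0,0]
    - [1,11.0,-2.3,9.0,0,0,0]
    - [1,11.0,-2.3,9.0,0,0,0]
    - [1,11.0,-2.3,9.0,0,0,0]
    - [1,11.0,-2.3,9.0,0,0,0]
    - [1,11.0,-2.3,9.0,0,0,0]

```text
clock: 2.82
tool_pos: [433.4, 284.0, 211.9]
orientation: [179.8, 0.0, 115.9]
ft_force: [0.1, 0.1, 0.3]
grip_width: 85.4
finger_force: 0.0
```

```bash
python3 - <<'E'
from h import *
o=ctrl.observe();print(o["clock"],o["tool_pos"],o["orientation"],o["joints"])
m=ctrl.camera_model("wrist");i=ctrl.snapshot("wrist");cv2.imwrite("pics/w1.png",i);np.savez("w1.npz",T=m["T"])
print(o["tool_pos"],ctrl.observe()["tool_pos"])
for p in((422.6,304.2,92),(400.5,350,92),(685,181,88),(622,216,88)):print(proj("wrist",p,m))
E
```

```text
2.8167 [433.4406351  284.02202666 211.85203147] [1.79842362e+02 1.60343745e-02 1.15885276e+02] [ 3.05008721e+01 -1.28209430e+00  1.12271915e+02 -3.07371095e-02
  6.88543457e+01  4.62662282e+00]
[433.4406351  284.02202666 211.85203147] [433.48898967 283.99873585 211.90041717]
[318.98290595 164.60731902]
[318.96986086 102.08195236]
[491.85796355 375.10163007]
[459.36215691 327.71617293]
```

View pics/w1.png

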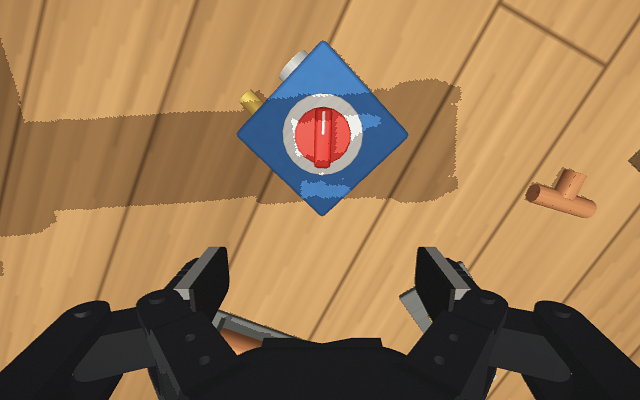

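The wrist view shows the knob from above: bar from about (322,167) to the white-marked end at (323,109), dial centred near (323,134).

```bash
python3 - <<'E'
from h import *
i=cv2.imread("pics/w1.png");m=dict(intrinsics=ctrl.camera_model("wrist")["intrinsics"],T=np.load("w1.npz")["T"])
b,g,r=[i[...,k].astype(int) for k in range(3)]
red=((r>110)&(r-g>60)&(r-b>60)).astype(np.uint8);red[:, :280]=0;red[:,370:]=0;red[180:]=0
h=cv2.findContours(red,0,2)[0];h=max(h,key=cv2.contourArea);e=cv2.fitEllipse(h);print(e,plane("wrist",e[0],62,m))
for u in((322,167),(323.5,108.5),(322.8,138)):print(plane("wrist",u,92,m))
for u in((323,41),(237,134),(408,134),(322,216)):print("box",plane("wrist",u,50,m))
E
```

```text
((322.3350524902344, 135.5897674560547), (54.269779205322266, 57.68410873413086), 0.5188493132591248) [415.7355195  325.26751163  62.        ]
[425.80580386 303.46846086  92.        ]
[405.96659173 347.11866204  92.        ]
[415.76788429 325.6671168   92.        ]
box [380.54047334 399.23260351  50.        ]
box [341.92332273 290.12885784  50.        ]
box [489.61393119 361.71615377  50.        ]
box [451.54245755 250.94099307  50.        ]
```

Call:
send_rows:
  steps:
    - [1,4.6,0.2,0,0,0,0.02]
    - [1,4.6,0.2,3,0,0,0.02]
    - [1,4.6,0.2,6,0,0,0.02]
    - [1,4.6,0.2,9,0,0,0.02]
    - [1,4.6,0.2,11.5,0,0,0.02]
    - [1,4.6,0.2,13.3,0,0,0.02]
    - [1,4.6,0.2,14.3,0,0,0.02]
    - [1,4.6,0.2,14.3,0,0,0.02]

```text
clock: 3.53
tool_pos: [412.8, 325.2, 65.5]
orientation: [-179.8, 0.0, 114.7]
ft_force: [-0.1, 0.7, -0.8]
grip_width: 85.7
finger_force: 0.0
```

Call:
send_rows:
  steps:
    - [0,0,0,0,0,0,0]
    - [0,0,0,0,0,0,0]
    - [0,0,0,0,0,0,0]
    - [0,0,0,0,0,0,0]
    - [0,0,0,0,0,0,0]
    - [0,0,0,0,0,0,0]
    - [0,0,0,0,0,0,0]
    - [0,0,0,0,0,0,0]
  grip_force: 30

```text
clock: 4.2
tool_pos: [413.9, 327.0, 68.2]
orientation: [179.9, -0.0, 114.8]
ft_force: [-0.5, 0.0, 5.3]
grip_width: 13.5
finger_force: 33.2
```

Call:
send_rows:
  steps:
    - [0,0,0,0,0,0,-0.075]
    - [0,0,0,0,0,0,-0.15]
    - [0,0,0,0,0,0,-0.225]
    - [0,0,0,0,0,0,-0.3]
    - [0,0,0,0,0,0,-0.375]
    - [0,0,0,0,0,0,-0.45]
    - [0,0,0,0,0,0,-0.525]
    - [0,0,0,0,0,0,-0.6]
  grip_force: 40

```text
clock: 4.87
tool_pos: [413.1, 326.4, 68.2]
orientation: [-179.9, -0.0, 149.4]
ft_force: [-2.3, -3.7, 9.7]
grip_width: 12.8
finger_force: 41.1
```

```bash
python3 -c "
from h import *
o=ctrl.observe();print(o['ft_force'],o['moment'],o['joints'],o['orientation'])"
```

```text
[-2.30727766 -3.74091901  9.74957301] [-0.55227274  0.53601487 -0.08707333] [ 3.56044816e+01  8.45668144e+00  1.18605948e+02 -1.21386906e-02
  5.29999762e+01 -2.37878866e+01] [-1.79938806e+02 -1.63887189e-02  1.49399670e+02]
```

Call:
send_rows:
  steps:
    - [0,0,0,0,0,0,-0.04]
    - [0,0,0,0,0,0,-0.08]
    - [0,0,0,0,0,0,-0.12]
    - [0,0,0,0,0,0,-0.16]
    - [0,0,0,0,0,0,-0.2]
    - [0,0,0,0,0,0,-0.24]
    - [0,0,0,0,0,0,-0.28]
    - [0,0,0,0,0,0,-0.32]

```text
clock: 5.53
tool_pos: [412.1, 326.3, 68.3]
orientation: [-180.0, -0.2, 167.3]
ft_force: [-4.4, -4.0, 11.6]
grip_width: 13.2
finger_force: 94.8
```

```bash
python3 -c "
from h import *
o=ctrl.observe();print(o['ft_force'],o['moment'],o['joints'],o['orientation'])"
```

```text
[-4.43028674 -3.98561584 11.60485656] [-0.7157448   0.84333437 -1.52032462] [ 35.57653124   8.43112193 118.62166485   0.15999027  53.12479347
 -41.82723116] [-179.95274604   -0.21364318  167.30746991]
```

Call:
send_rows:
  steps:
    - [0,0,0,0,0,0,0]
    - [0.3,0,0,0,0,0,0]
    - [1,0,0,0,0,0,0]
    - [1,0,0,0,0,0,0]
    - [1,0,0,0,0,0,0]
    - [1,0,0,0,0,0,0]
    - [1,0,0,0,0,0,0]
    - [1,0,0,0,0,0,0]

```text
clock: 6.2
tool_pos: [413.4, 326.7, 67.1]
orientation: [-180.0, -0.0, 167.5]
ft_force: [-0.6, -0.9, -0.4]
grip_width: 85.6
finger_force: 0.0
```

Call:
send_rows:
  steps:
    - [1,0,0,-2,0,0,0]
    - [1,0,0,-5,0,0,0]
    - [1,0,0,-9,0,0,0]
    - [1,0,0,-13,0,0,0]
    - [1,-4,0,-15,0,0,0]
    - [1,-6,0,-15,0,0,0]
    - [1,-6,0,-15,0,0,0]
    - [1,-6,0,-15,0,0,0]

```text
clock: 6.87
tool_pos: [472.8, 313.5, 217.6]
orientation: [180.0, 0.0, 167.4]
ft_force: [-0.8, -0.4, 0.3]
grip_width: 85.7
finger_force: 0.0
```

```bash
python3 - <<'E'
from h import *
o=ctrl.observe();print(o["clock"],o["tool_pos"],o["orientation"],o["joints"])
m=ctrl.camera_model("wrist");i=ctrl.snapshot("wrist");cv2.imwrite("pics/w2.png",i);np.savez("w2.npz",T=m["T"])
E
```

```text
6.8667 [472.82886513 313.464233   217.59497763] [1.79973881e+02 1.10068979e-02 1.67432226e+02] [ 3.10199837e+01  4.01593905e+00  1.06230062e+02  1.20774985e-02
  6.97280190e+01 -4.64164266e+01]
```

View pics/w2.png

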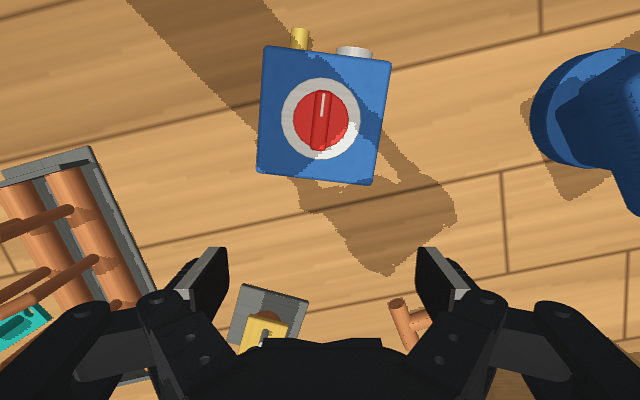

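The wrist view shows the knob's bar (317,150)–(325,90), now parallel to the box edges, so it is at the off stop (1.5 N m was felt there).

```bash
python3 -c "
from h import *
rowsto((472.8,313.5,217.6,167.4),(723,158,240,151),(720,-120,290,152),(682,-298,220,153))"
```

```text
[-27.81  -9.72  -2.24] rz 0.2862 mm 295.0
[-13.22 -24.46  -5.  ] rz -0.0175 mm 282.0
[ -5.  -17.5   7. ] rz -0.0175 mm 195.0
```

Call:
send_rows:
  steps:
    - [1,-27.8,-9.7,-2.2,0,0,0.286]
    - [1,-27.8,-9.7,-2.2,0,0,0.286]
    - [1,-27.8,-9.7,-2.2,0,0,0.286]
    - [1,-27.8,-9.7,-2.2,0,0,0.286]
    - [1,-27.8,-9.7,-2.2,0,0,0.286]
    - [1,-27.8,-9.7,-2.2,0,0,0.286]
    - [1,-27.8,-9.7,-2.2,0,0,0.286]
    - [1,-27.8,-9.7,-2.2,0,0,0.286]

```text
clock: 7.58
tool_pos: [726.1, 154.7, 237.0]
orientation: [-179.9, 0.1, 150.9]
ft_force: [-1.4, -0.0, 0.9]
grip_width: 85.2
finger_force: 0.0
```

Call:
send_rows:
  steps:
    - [1,0,0,0,0,0,0]
    - [1,0,0,0,0,0,0]
    - [1,0,0,0,0,0,0]
    - [1,0,0,0,0,0,0]
    - [1,0,0,0,0,0,0]
    - [1,0,0,0,0,0,0]
    - [1,0,0,0,0,0,0]
    - [1,0,0,0,0,0,0]

```text
clock: 8.25
tool_pos: [722.2, 159.4, 239.6]
orientation: [180.0, 0.0, 151.2]
ft_force: [-0.5, 0.7, -0.2]
grip_width: 85.3
finger_force: 0.0
```

```bash
python3 - <<'E'
from h import *
o=ctrl.observe();print(o["clock"],o["tool_pos"],o["orientation"])
m=ctrl.camera_model("wrist");i=ctrl.snapshot("wrist");cv2.imwrite("pics/w3.png",i);np.savez("w3.npz",T=m["T"])
E
```

```text
8.25 [722.18002096 159.35976285 239.61822429] [1.79984655e+02 1.38313327e-02 1.51170357e+02]
```

Call:
send_rows:
  steps:
    - [1,-13.2,-24.5,-5,0,0,-0.018]
    - [1,-13.2,-24.5,-5,0,0,-0.018]
    - [1,-13.2,-24.5,-5,0,0,-0.018]
    - [1,-13.2,-24.5,-5,0,0,-0.018]
    - [1,-13.2,-24.5,-5,0,0,-0.018]
    - [1,-13.2,-24.5,-5,0,0,-0.018]
    - [1,-13.2,-24.5,-5,0,0,-0.018]
    - [1,-13.2,-24.5,-5,0,0,-0.018]

```text
clock: 8.97
tool_pos: [719.9, -126.9, 291.2]
orientation: [-179.9, 0.2, 151.8]
ft_force: [0.3, -0.3, -0.3]
grip_width: 85.4
finger_force: 0.0
```

Call:
send_rows:
  steps:
    - [1,-5,-17.5,7,0,0,-0.018]
    - [1,-5,-17.5,7,0,0,-0.018]
    - [1,-5,-17.5,7,0,0,-0.018]
    - [1,-5,-17.5,7,0,0,-0.018]
    - [1,-5,-17.5,7,0,0,-0.018]
    - [1,-5,-17.5,7,0,0,-0.018]
    - [1,-5,-17.5,7,0,0,-0.018]
    - [1,-5,-17.5,7,0,0,-0.018]

```text
clock: 9.63
tool_pos: [682.6, -296.9, 219.4]
orientation: [180.0, 0.0, 153.2]
ft_force: [0.5, 0.6, -0.3]
grip_width: 85.1
finger_force: 0.0
```

```bash
python3 - <<'E'
from h import *
o=ctrl.observe();print(o["clock"],o["tool_pos"],o["orientation"])
m=ctrl.camera_model("wrist");i=ctrl.snapshot("wrist");cv2.imwrite("pics/w4.png",i);np.savez("w4.npz",T=m["T"])
a=cv2.imread("pics/w3.png")
f=lambda x,p:cv2.resize(x[p[1]:p[1]+150,p[0]:p[0]+200],(800,600),interpolation=cv2.INTER_CUBIC)
m3=dict(intrinsics=m["intrinsics"],T=np.load("w3.npz")["T"])
print(proj("wrist",(653.5,198.5,88),m3),proj("wrist",(611,-262,40),m))
cv2.imwrite("pics/m3.png",f(a,(220,60)));cv2.imwrite("pics/m4.png",f(i,(220,60)))
E
```

```text
9.6333 [ 682.60384354 -296.9469055   219.44356613] [1.79952690e+02 1.20539367e-03 1.53177283e+02]
[322.33052664  96.20951128] [319.78230827  96.81303826]
```

View pics/m3.png

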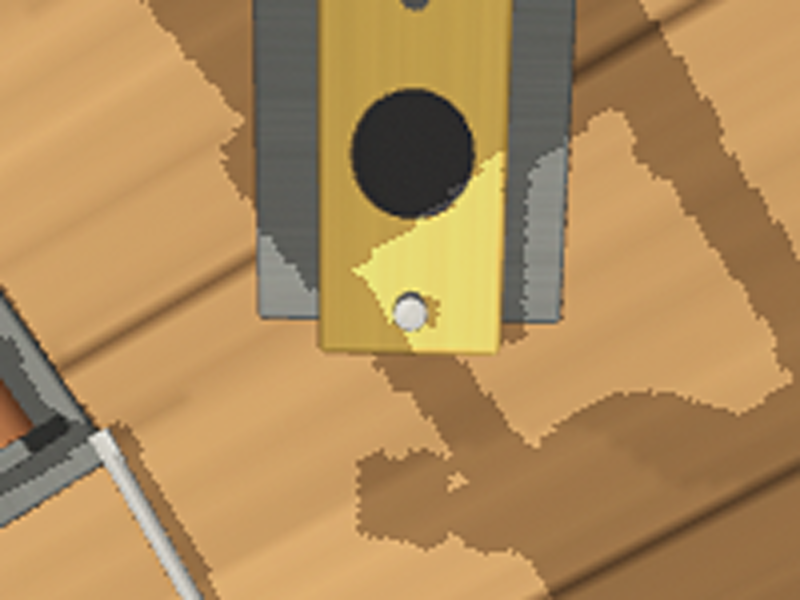

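View pics/m4.png

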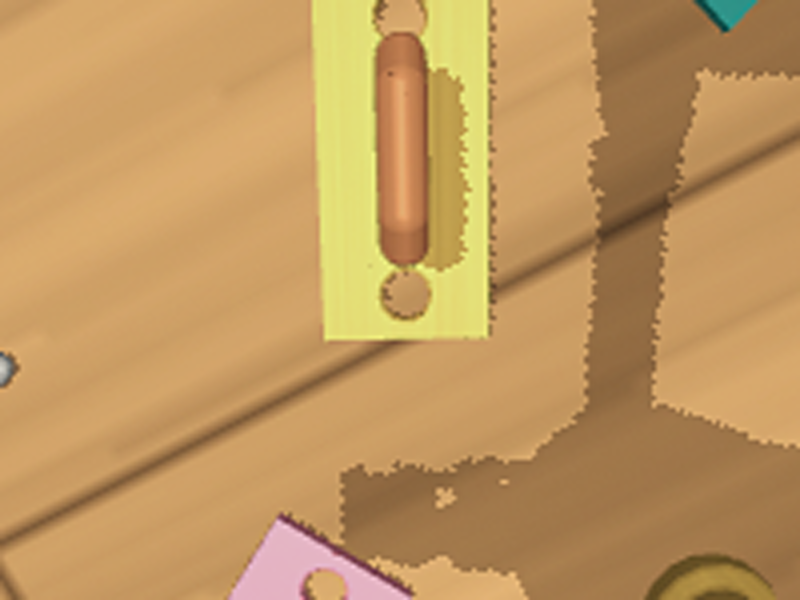

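m3: port flange with its bore at (413,153) and near stud tip at (410,312) in the 4x crop with origin (220,60). m4: the brass cover with copper loop, bar centre about (402,148), near hole (405,294), far hole (401,13).

```bash
python3 - <<'E'
from h import *
np.set_printoptions(precision=1,suppress=True)
K=ctrl.camera_model("wrist")["intrinsics"]
M=[dict(intrinsics=K,T=np.load(f"w{k}.npz")["T"]) for k in(3,4)]
f=lambda u:(220+u[0]/4,60+u[1]/4)
P=lambda k,u,z:plane("wrist",u,z,M[k])
ang=lambda a,b:np.degrees(np.arctan2(*(b-a)[1::-1])) 
# port
i=cv2.imread("pics/w3.png").astype(int)
g=i[...,:];w=((i.min(2)>90)&(np.ptp(i,axis=2)<35)).astype(np.uint8)
n,_,st,c=cv2.connectedComponentsWithStats(w)
for s,cc in zip(st,c):
    if 300<cc[0]<345 and cc[1]<150 and s[4]>8:print("stud",s,cc)
dk=(i.max(2)<60).astype(np.uint8)
n,_,st,c=cv2.connectedComponentsWithStats(dk)
for s,cc in zip(st,c):
    if 300<cc[0]<345 and cc[1]<120 and s[4]>100:print("bore",s,cc,P(0,cc,66))
print("near tip",P(0,f((409,312)),88))
a,b=P(0,f((319,350)),66),P(0,f((498,352)),66);print("edge",ang(a,b),np.linalg.norm(b-a),(a+b)/2)
# cover
h1,h2=P(1,f((405,294)),8),P(1,f((401,13)),8);print("holes",h1,h2,(h1+h2)/2,ang(h2,h1),np.linalg.norm(h1-h2))
a,b=P(1,f((325,340)),8),P(1,f((488,338)),8);print("edge",ang(a,b),np.linalg.norm(b-a))
for u in((400,68),(404,232),(402,150)):print("bar",P(1,f(u),70))
i=cv2.imread("pics/w4.png");cv2.imwrite("pics/c.png",i)
E
```

```text
stud [320  50   8   9  60] [323.5  54. ]
stud [319 134   8   9  52] [322.2 137.8]
bore [308  83  30  31 724] [322.5  97.7] [654.  198.5  66. ]
near tip [685.9 180.6  88. ]
edge 60.51669793616424 45.130754630853126 [696. 175.  66.]
holes [ 645.3 -277.7    8. ] [ 580.1 -245.9    8. ] [ 612.7 -261.8    8. ] -26.018984787971725 72.62640424555849
edge 63.856279236139564 45.865447425120685
bar [ 597.4 -254.7   70. ]
bar [ 628.9 -269.7   70. ]
bar [ 612.9 -262.1   70. ]
```

```bash
python3 -c "
from h import *
M=dict(intrinsics=ctrl.camera_model('wrist')['intrinsics'],T=np.load('w3.npz')['T'])
a=plane('wrist',(323.5,54),88,M);b=plane('wrist',(322.2,137.8),88,M);print(a,b,(a+b)/2,np.degrees(np.arctan2(b[1]-a[1],b[0]-a[0])),np.linalg.norm(a-b))
rowsto((682.3,-297.3,219.7,153.1),(612.5,-262,45,153.9))"
```

```text
[623.38193228 216.22079821  88.        ] [685.74218288 180.63238229  88.        ] [654.56205758 198.42659025  88.        ] -29.713001461563067 71.80066993040498
[ 7.820e+00 -1.000e-02  1.747e+01] rz -0.014 mm 191.0
```

Call:
send_rows:
  steps:
    - [1,4,0,0,0,0,-0.014]
    - [1,7.8,0,0,0,0,-0.014]
    - [1,7.8,0,3,0,0,-0.014]
    - [1,7.8,0,6,0,0,-0.014]
    - [1,7.8,0,9,0,0,-0.014]
    - [1,7.8,0,11,0,0,-0.014]
    - [1,7.8,0,11,0,0,-0.014]
    - [1,7.8,0,11,0,0,-0.014]

```text
clock: 10.35
tool_pos: [612.6, -260.5, 108.9]
orientation: [180.0, -0.1, 154.1]
ft_force: [1.0, -0.6, 0.2]
grip_width: 85.2
finger_force: 0.0
```

Call:
send_rows:
  steps:
    - [1,0,0,1,0,0,0]
    - [1,0,0,2,0,0,0]
    - [1,0,0,3,0,0,0]
    - [1,0,0,4,0,0,0]
    - [1,0,0,5,0,0,0]
    - [1,0,0,6,0,0,0]
    - [1,0,0,6.5,0,0,0]
    - [1,0,0,6.5,0,0,0]

```text
clock: 11.02
tool_pos: [611.2, -261.7, 41.8]
orientation: [-180.0, -0.2, 154.0]
ft_force: [-0.5, 0.1, 1.1]
grip_width: 85.5
finger_force: 0.0
```

Call:
send_rows:
  steps:
    - [0,0,0,0,0,0,0]
    - [0,0,0,0,0,0,0]
    - [0,0,0,0,0,0,0]
    - [0,0,0,0,0,0,0]
    - [0,0,0,0,0,0,0]
    - [0,0,0,0,0,0,0]
    - [0,0,0,0,0,0,0]
    - [0,0,0,0,0,0,0]
  grip_force: 80

```text
clock: 11.68
tool_pos: [612.9, -262.7, 44.9]
orientation: [-180.0, 0.0, 154.0]
ft_force: [-1.2, -1.6, 3.1]
grip_width: 9.5
finger_force: 77.8
```

Call:
send_rows:
  steps:
    - [0,0,0,-0.5,0,0,0]
    - [0,0,0,-1.5,0,0,0]
    - [0,0,0,-3,0,0,0]
    - [0,0,0,-5,0,0,0]
    - [0,0,0,-7,0,0,0]
    - [0,0,0,-9,0,0,0]
    - [0,0,0,-10,0,0,0]
    - [0,0,0,-10,0,0,0]

```text
clock: 12.35
tool_pos: [614.7, -263.1, 148.0]
orientation: [180.0, 0.3, 154.0]
ft_force: [0.1, -0.1, -2.6]
grip_width: 9.3
finger_force: 77.8
```

Call:
send_rows:
  steps:
    - [0,0,0,-1,0,0,0]
    - [0,0,0,-3,0,0,0]
    - [0,0,0,-5,0,0,0]
    - [0,0,0,-7,0,0,0]
    - [0,0,0,-9,0,0,0]
    - [0,0,0,-10,0,0,0]
    - [0,0,0,-10,0,0,0]
    - [0,0,0,-10,0,0,0]

```text
clock: 13.02
tool_pos: [612.5, -262.2, 243.6]
orientation: [180.0, -0.0, 154.0]
ft_force: [-1.3, 0.2, -3.8]
grip_width: 9.6
finger_force: 77.8
```

```bash
python3 - <<'E'
from h import *
for n in("scene","side","wrist"):cv2.imwrite(f"pics/l_{n}.png",ctrl.snapshot(n))
o=ctrl.observe();print(o["clock"],o["tool_pos"],o["orientation"],o["ft_force"],o["moment"])
p=o["tool_pos"]
T=dict(scene=(240,150),side=(285,90))
out=[]
for n in("scene","side","wrist"):
    i=cv2.imread(f"pics/l_{n}.png");u=proj(n,p+np.array([0,0,-10])).astype(int) if n!="wrist" else np.array((320,150))
    w,h=(90,100) if n!="wrist" else (180,200)
    x,y=max(u[0]-w//2,0),max(u[1]-h//2,0);print(n,x,y)
    out.append(cv2.resize(i[y:y+h,x:x+w],(266,296),interpolation=cv2.INTER_CUBIC))
cv2.imwrite("pics/m5.png",np.hstack(out))
E
```

```text
13.1667 [ 611.46879077 -261.71438484  241.65159622] [-179.9989119    -0.24024943  153.99962649] [ 0.41339386  0.18711088 -3.35619427] [-0.01812478 -0.0147986  -0.02731776]
scene 189 80
side 274 63
wrist 230 50
```

View pics/m5.png

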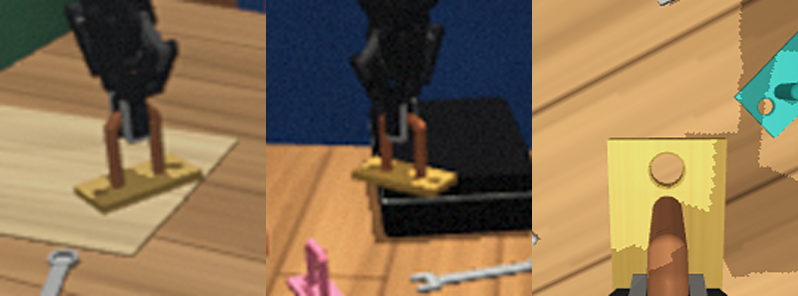

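The cover hangs straight in the grip, clear of everything; wrist view has its far hole at about (321,163). I measure how it sits relative to the tool.

```bash
python3 - <<'E'
from h import *
np.set_printoptions(precision=1,suppress=True)
o=ctrl.observe();p=o["tool_pos"];y=np.radians(o["orientation"][2])
R=np.array([[np.cos(y),np.sin(y),0],[np.sin(y),-np.cos(y),0],[0,0,-1]])
i=cv2.imread("pics/l_wrist.png").astype(int)
m=ctrl.camera_model("wrist")
b,g,r=i[...,0],i[...,1],i[...,2]
hsv=cv2.cvtColor(i.astype(np.uint8),cv2.COLOR_BGR2HSV)
k=((hsv[...,0]>24)&(hsv[...,0]<34)&(hsv[...,1]>100)).astype(np.uint8);k[:135]=0
for row in(150,160,175,190,205,220):
    xs=np.nonzero(k[row,260:380])[0]+260;print(row,xs.min(),xs.max())
cols=[np.nonzero(k[:,c])[0].min() for c in range(295,350,10)];print("top row",cols)
c=((1-k)[150:180,305:340]);n,_,st,cc=cv2.connectedComponentsWithStats(c);print(st,cc+[305,150])
for dz in (37,):
    z=p[2]-dz
    for u in((321.4,163.5),(281,143.5),(360,143.5)):
        q=plane("wrist",u,z,m);print(q,"tool",R.T@(q-p))
f=lambda x,y0,u:(x+u[0]*90/266,y0+u[1]*100/296)
for a,s in(((100,189),(375-266,169)),((180,161),(432-266,184))):
    q,e=tri(("scene",f(189,80,a)),("side",f(274,63,s)));print("hole",q,e,"tool",R.T@(q-p))
E
```

```text
150 281 352
160 282 353
175 282 353
190 283 349
205 283 309Traceback (most recent call last):
  File "<stdin>", line 11, in <module>
    return umr_minimum(a, axis, None, out, keepdims, initial, where)
ValueError: zero-size array to reduction operation minimum which has no identity
```

```bash
python3 - <<'E'
from h import *
np.set_printoptions(precision=1,suppress=True)
o=ctrl.observe();p=o["tool_pos"];y=np.radians(o["orientation"][2])
R=np.array([[np.cos(y),np.sin(y),0],[np.sin(y),-np.cos(y),0],[0,0,-1]])
m=ctrl.camera_model("wrist")
z=p[2]-(-0)-37+0
for u in((321.4,163.5),(281,143.5),(360,143.5)):
    q=plane("wrist",u,z,m);print(q,"tool",R.T@(q-p))
f=lambda x,y0,u:(x+u[0]*90/266,y0+u[1]*100/296)
for a,s in(((100,189),(375-266,169)),((180,161),(432-266,184))):
    q,e=tri(("scene",f(189,80,a)),("side",f(274,63,s)));print("hole",q,e,"tool",R.T@(q-p))
E
```

```text
[ 578.1 -245.2  204.7] tool [37.2  0.2 37. ]
[ 557.6 -260.9  204.7] tool [ 48.8 -22.9  37. ]
[ 577.4 -220.2  204.7] tool [48.8 22.4 37. ]
hole [ 640.5 -278.8  204.5] [np.float64(2.1948691675962513), np.float64(2.1948691675963494)] tool [-33.6  -2.6  37.2]
hole [ 578.1 -239.5  207.9] [np.float64(3.1743156619427895), np.float64(3.17431566194282)] tool [39.7  5.3 33.7]
```

Call:
send_rows:
  steps:
    - [0,0.4,1,0,0,0,0]
    - [0,1.1,3,0,0,0,0]
    - [0,2.2,5.8,0,0,0,0]
    - [0,3.4,9,0,0,0,0]
    - [0,4.6,12.2,0,0,0,0]
    - [0,5.8,15.4,0,0,0,0]
    - [0,7,18.6,0,0,0,0]
    - [0,8.1,21.6,0,0,0,0]

```text
clock: 13.83
tool_pos: [633.7, -29.9, 243.2]
orientation: [180.0, -0.1, 154.0]
ft_force: [1.5, -0.9, -2.3]
grip_width: 9.1
finger_force: 77.9
```

Call:
send_rows:
  steps:
    - [0,1.2,3.2,0,0,0,0.01]
    - [0,2.4,6.4,0,0,0,0.02]
    - [0,3.6,9.6,0,0,0,0.03]
    - [0,4.8,12.8,0,0,0,0.04]
    - [0,6,16,0,0,0,0.05]
    - [0,7.2,19,0,0,0,0.06]
    - [0,7.9,20.8,0,0,0,0.063]
    - [0,8.2,21.6,0,0,0,0.063]

```text
clock: 14.5
tool_pos: [654.4, 201.6, 242.9]
orientation: [-180.0, -0.1, 150.6]
ft_force: [0.2, -0.2, -3.4]
grip_width: 9.3
finger_force: 78.0
```

Call:
send_rows:
  steps:
    - [0,0,0,0,0,0,0]
    - [0,0,0,0,0,0,0]
    - [0,0,0,0,0,0,0]
    - [0,0,0,0,0,0,0]
    - [0,0,0,0,0,0,0]
    - [0,0,0,0,0,0,0]
    - [0,0,0,0,0,0,0]
    - [0,0,0,0,0,0,0]

```text
clock: 15.17
tool_pos: [655.7, 196.9, 244.4]
orientation: [180.0, 0.0, 150.3]
ft_force: [-0.2, -0.8, -2.8]
grip_width: 9.3
finger_force: 78.0
```

Call:
send_rows:
  steps:
    - [0,0,0,1,0,0,0]
    - [0,0,0,2.5,0,0,0]
    - [0,0,0,4.5,0,0,0]
    - [0,0,0,6,0,0,0]
    - [0,0,0,7,0,0,0]
    - [0,0,0,7.5,0,0,0]
    - [0,0,0,7.5,0,0,0]
    - [0,0,0,7.5,0,0,0]

```text
clock: 15.83
tool_pos: [655.8, 197.5, 169.4]
orientation: [180.0, 0.0, 150.4]
ft_force: [0.6, 0.6, -3.4]
grip_width: 9.4
finger_force: 78.1
```

```bash
python3 - <<'E'
from h import *
np.set_printoptions(precision=2,suppress=True)
P=[]
for k in range(6):
    n=("scene","side","wrist")[k%3];i=ctrl.snapshot(n);cv2.imwrite(f"pics/d_{n}.png",i);o=ctrl.observe();P.append(np.r_[o["tool_pos"],o["orientation"]]);print(P[-1])
out=[]
for n in("scene","side"):
    i=cv2.imread(f"pics/d_{n}.png");u=proj(n,(654,198,105)).astype(int);w,h=80,120
    x,y=u[0]-w//2,u[1]-h//2;print(n,x,y);out.append(cv2.resize(i[y:y+h,x:x+w],(400,600),interpolation=cv2.INTER_CUBIC))
cv2.imwrite("pics/m6.png",np.hstack(out))
E
```

```text
[656.28 197.62 170.28 179.93   0.07 150.39]
[656.56 197.7  170.8  179.9    0.1  150.39]
[656.6  197.7  170.95 179.89   0.11 150.39]
[656.49 197.68 170.9  179.89   0.11 150.39]
[656.36 197.64 170.7  179.91   0.09 150.39]
[656.19 197.59 170.48 179.92   0.08 150.39]
scene 373 168
side 236 189
```

View pics/m6.png

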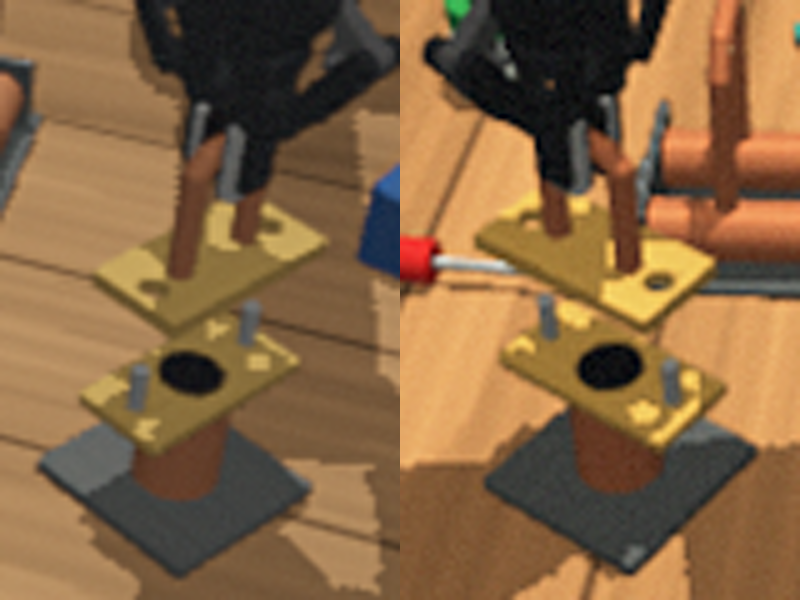

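Both views show the cover level, hanging above the flange and parallel to it: cover holes at scene crop (153,288),(268,226) and side crop (528,214),(658,281), stud tips at scene (138,370),(250,305), side (545,298),(671,363).

```bash
python3 - <<'E'
from h import *
np.set_printoptions(precision=1,suppress=True)
o=ctrl.observe();print(o["clock"],o["tool_pos"])
S=lambda u:(373+u[0]/5,168+u[1]/5); D=lambda u:(236+(u[0]-400)/5,189+u[1]/5)
def t(l,a,b):
    q,e=tri(("scene",S(a)),("side",D(b)));print(l,q,np.round(e[0],1));return q
a=t("hole+",(153,288),(528,214));b=t("hole-",(268,226),(658,281))
c=t("tip+",(138,369),(545,298));d=t("tip-",(250,304),(671,363))
print("centre hole",(a+b)/2,"tips",(c+d)/2)
p=t("p u+v",(175,330),(476,242));q=t("p -u+v",(328,242),(645,326))
r=t("f u+v",(155,453),(502,354));s=t("f -u+v",(298,364),(678,449))
print("mid edge plate",(p+q)/2,"flange",(r+s)/2)
for n in("scene","side"):
  for P in(S,) if n=="scene" else (D,):
    h=[(153,288),(268,226)] if n=="scene" else [(528,214),(658,281)]
    k=[(138,369),(250,304)] if n=="scene" else [(545,298),(671,363)]
    print(n,"hole@133.5",sum(plane(n,P(u),133.5) for u in h)/2,"tips@88",sum(plane(n,P(u),88) for u in k)/2)
# wrist: far stud / held plate
m=ctrl.camera_model("wrist")
print("pred far stud tip",proj("wrist",(623.4,216.2,88),m),"hole centre",proj("wrist",(o["tool_pos"]+np.array([-.869*37,.494*37,-37])),m))
E
```

```text
16.1333 [656.2 197.6 170.5]
hole+ [687.7 180.5 134.7] 1.3
hole- [623.9 216.6 133.3] 1.1
tip+ [684.9 179.6  87.1] 0.6
tip- [621.5 215.5  87.2] 0.7
centre hole [655.8 198.6 134. ] tips [653.2 197.6  87.1]
p u+v [706.9 195.  130.4] 0.5
p -u+v [624.3 242.7 132.2] 0.9
f u+v [704.7 193.7  62.6] 2.5
f -u+v [616.8 239.6  58.5] 2.6
mid edge plate [665.6 218.8 131.3] flange [660.8 216.7  60.5]
scene hole@133.5 [656.8 199.4 133.5] tips@88 [655.1 198.2  88. ]
side hole@133.5 [655.8 196.3 133.5] tips@88 [652.8 197.6  88. ]
pred far stud tip [320.8 152.3] hole centre [320.8 163.7]
```

Call:
send_rows:
  steps:
    - [0,0.16,-0.09,0,0,0,0]
    - [0,0.16,-0.09,0.5,0,0,0]
    - [0,0.16,-0.09,1.1,0,0,0]
    - [0,0.16,-0.09,1.7,0,0,0]
    - [0,0.16,-0.09,2.2,0,0,0]
    - [0,0.16,-0.09,2.5,0,0,0]
    - [0,0.16,-0.09,2.7,0,0,0]
    - [0,0.16,-0.09,2.7,0,0,0]

```text
clock: 16.8
tool_pos: [653.2, 197.3, 141.2]
orientation: [-179.9, -0.1, 150.4]
ft_force: [0.7, 0.1, -4.8]
grip_width: 9.5
finger_force: 78.1
```

Call:
send_rows:
  steps:
    - [0,0,0,0,0,0,0]
    - [0,0,0,0,0,0,0]
    - [0,0,0,0,0,0,0]
    - [0,0,0,0,0,0,0]
    - [0,0,0,0,0,0,0]
    - [0,0,0,0,0,0,0]
    - [0,0,0,0,0,0,0]
    - [0,0,0,0,0,0,0]

```text
clock: 17.47
tool_pos: [653.7, 197.4, 142.3]
orientation: [180.0, 0.0, 150.4]
ft_force: [0.1, 0.4, -4.0]
grip_width: 9.6
finger_force: 78.1
```

```bash
python3 - <<'E'
from h import *
np.set_printoptions(precision=2,suppress=True)
P=[]
for k in range(9):
    n=("scene","side","wrist")[k%3];i=ctrl.snapshot(n);cv2.imwrite(f"pics/e_{n}.png",i);o=ctrl.observe();P.append(np.r_[o["tool_pos"],o["orientation"]])
print(np.mean(P,0),np.ptp(P,0),o["ft_force"])
m=ctrl.camera_model("wrist")
print("pred tip in wrist",proj("wrist",(623.4,216.2,88),m))
# bright stud pixels inside far hole, wrist view
i=cv2.imread("pics/e_wrist.png").astype(int);sub=i[148:180,304:340]
h=cv2.cvtColor(sub.astype(np.uint8),cv2.COLOR_BGR2HSV)
for r in range(0,32,1): print(148+r,''.join('#' if s<50 and v>90 else ('s' if s<50 else ('Y' if v>140 else 'y')) if True else '' for s,v in zip(h[r,:,1],h[r,:,2])))
E
```

```text
[ 653.71  197.42  142.27 -100.     -0.    150.39] [  0.04   0.03   0.06 360.     0.01   0.  ] [ 0.19  0.61 -3.33]
pred tip in wrist [323.03 161.4 ]
148 YYYYYYYYYYYYYYYYYYYYYYYYYYYYYYYYYYYY
149 YYYYYYYYYYYYYYYYYYYYYYYYYYYYYYYYYYYY
150 YYYYYYYYYYYYYYYYYYYYYYYYYYYYYYYYYYYY
151 YYYYYYYYYYYYYYYYYYYYYYYYYYYYYYYYYYYY
152 YYYYYYYYYYYYYYYYYYYYYYYYYYYYYYYYYYYY
153 YYYYYYYYYYYYYYYYYYYYYYYYYYYYYYYYYYYY
154 YYYYYYYYYYYYYYYy###yyYYYYYYYYYYYYYYY
155 YYYYYYYYYYYYYYys####ssyYYYYYYYYYYYYY
156 YYYYYYYYYYYYYY#########sYYYYYYYYYYYY
157 YYYYYYYYYYYYYY##########sYYYYYYYYYYY
158 YYYYYYYYYYYYYy###########YYYYYYYYYYY
159 YYYYYYYYYYYYYy###########YYYYYYYYYYY
160 YYYYYYYYYYYYYY###########YYYYYYYYYYY
161 YYYYYYYYYYYYY############YYYYYYYYYYY
162 YYYYYYYYYYYYY############YYYYYYYYYYY
163 YYYYYYYYYYYYYY###########YYYYYYYYYYY
164 YYYYYYYYYYYYYY###########YYYYYYYYYYY
165 YYYYYYYYYYYYYYY#########YYYYYYYYYYYY
166 YYYYYYYYYYYYYYYY#######YYYYYYYYYYYYY
167 YYYYYYYYYYYYYYYYYY###YYYYYYYYYYYYYYY
168 YYYYYYYyYYYYYYYYYYYYYYYYYYYyYYYYYYYY
169 YYYYYYYYyYYYYYYYYYYYYYYYYYyYYYYYYYYY
170 YYYYYYYYyYYYYYYYYYYYYYYYYYyYYYYYYYYY
171 YYYYYYYYYyyYYYYYYYYYYYYYYyYYYYYYYYYY
172 YYYYYYYYYYyyYYYYYYYYYYYyyYYYYYYYYYYY
173 YYYYYYYYYYYyyyyYYYYYYyyyYYYYYYYYYYYY
174 YYYYYYYYYYYYYyyyyyyyyyyYYYYYYYYYYYYY
175 YYYYYYYYYYYYYYYyyyyyYYYYYYYYYYYYYYYY
176 YYYYYYYYYYYYYYYYYYYYYYYYYYYYYYYYYYYY
177 YYYYYYYYYYYYYYYYYYYYYYYYYYYYYYYYYYYY
178 YYYYYYYYYYYYYYYYYYYYYYYYYYYYYYYYYYYY
179 YYYYYYYYYYYYYYYYYYYYYYYYYYYYYYYYYYYY
```

```bash
python3 - <<'E'
from h import *
np.set_printoptions(precision=2,suppress=True)
o=ctrl.observe();p=o["tool_pos"];y=np.radians(150.39);m=ctrl.camera_model("wrist")
tx=np.array([np.cos(y),np.sin(y)]);ty=np.array([np.sin(y),-np.cos(y)])
h=plane("wrist",(321.3,163.6),p[2]-37,m)[:2]
for z in(87,88):
    t=plane("wrist",(322.8,161.0),z,m)[:2];e=t-h;print("move tool x,y mm",e@tx,e@ty,e)
# same with both fixed views: tool-down offset implied from earlier
i=cv2.imread("pics/e_wrist.png")
hs=cv2.cvtColor(i,cv2.COLOR_BGR2HSV)
print(hs[154:167,312:334,2])
E
```

```text
move tool x,y mm -1.3578905309221763 0.9546797372509026 [1.65 0.16]
move tool x,y mm -1.2002002294873637 0.9502030369102993 [1.51 0.23]
[[248 250 231 160 196 206 162 128 104 102 100 126 128 186 213 214 231 248
  248 247 247 247]
 [250 232 205 202 205 213 113  88 105 102  93  91  84  88 122 190 216 222
  248 248 247 247]
 [221 204 202 203 208 189 103 103 110 178 198 229 211 160  98  85 157 214
  223 248 248 247]
 [208 204 202 203 208 162  91 145 229 240 242 241 234 225 211 115  86 211
  158 229 248 248]
 [205 201 202 204 209 131 146 225 244 241 238 234 227 225 230 210 111 176
  211 217 232 247]
 [201 201 201 203 208 130 210 240 239 237 234 230 223 225 227 226 181 180
  205 157 211 247]
 [201 201 201 203 206 165 221 237 236 235 231 226 224 226 224 225 213 153
  202 211 216 232]
 [201 202 201 202 205 158 226 233 233 231 227 224 226 226 224 220 214 183
  203 202 216 233]
 [201 202 202 203 205 192 229 230 228 224 222 226 227 225 221 218 216 182
  202 203 191 214]
 [201 201 202 202 205 181 218 225 223 218 223 226 226 223 219 220 201 174
  201 203 193 215]
 [202 201 201 202 204 179 212 223 218 219 224 223 222 220 219 220 191 251
  208 202 175 215]
 [202 202 201 202 204 206 183 207 216 221 222 221 219 218 220 199 178 247
  252 255 166 215]
 [199 202 202 202 203 205 204 180 210 219 220 219 216 216 198 181 249 251
  251 229 180 216]]
```

```bash
python3 - <<'E'
from h import *
np.set_printoptions(precision=2,suppress=True)
L=cv2.cvtColor(cv2.imread("pics/l_wrist.png"),cv2.COLOR_BGR2HSV)[148:182,302:342]
mk=(L[...,0]<22).astype(np.uint8)
c=max(cv2.findContours(mk,0,2)[0],key=cv2.contourArea);e=cv2.fitEllipse(c);print("hole",np.array(e[0])+[302,148],e[1])
E=cv2.cvtColor(cv2.imread("pics/e_wrist.png"),cv2.COLOR_BGR2HSV)[150:172,312:334]
mk=((E[...,1]<50)&(E[...,2]>150)).astype(np.uint8)
c2=max(cv2.findContours(mk,0,2)[0],key=cv2.contourArea);t=cv2.fitEllipse(c2);print("tip",np.array(t[0])+[312,150],t[1])
p=ctrl.observe()["tool_pos"];y=np.radians(150.39);m=ctrl.camera_model("wrist")
tx=np.array([np.cos(y),np.sin(y)]);ty=np.array([np.sin(y),-np.cos(y)])
h=plane("wrist",np.array(e[0])+[302,148],p[2]-37,m)[:2];q=plane("wrist",np.array(t[0])+[312,150],88,m)[:2]
print("hole tool",(h-p[:2])@tx,(h-p[:2])@ty,"move",(q-h)@tx,(q-h)@ty,q-h)
E
```

```text
hole [321.16 164.8 ] (23.528379440307617, 24.178619384765625)
tip [322.97 161.27] (11.125701904296875, 11.286552429199219)
hole tool 36.39341312456296 0.16401897171001764 move -0.6704863868443072 1.1406630279763659 [1.15 0.66]
```

Call:
send_rows:
  steps:
    - [0,-0.03,0.05,0,0,0,0]
    - [0,-0.06,0.09,-0.03,0,0,0]
    - [0,-0.06,0.09,-0.03,0,0,0]
    - [0,-0.06,0.09,-0.03,0,0,0]
    - [0,-0.06,0.09,-0.03,0,0,0]
    - [0,-0.06,0.09,-0.03,0,0,0]
    - [0,-0.06,0.09,-0.03,0,0,0]
    - [0,-0.06,0.09,-0.03,0,0,0]

```text
clock: 18.58
tool_pos: [654.7, 197.9, 142.6]
orientation: [-180.0, -0.0, 150.4]
ft_force: [-0.7, -0.1, -2.3]
grip_width: 9.6
finger_force: 78.1
```

Call:
send_rows:
  steps:
    - [0,0,0,0,0,0,0]
    - [0,0,0,0,0,0,0]
    - [0,0,0,0,0,0,0]
    - [0,0,0,0,0,0,0]
    - [0,0,0,0,0,0,0]
    - [0,0,0,0,0,0,0]
    - [0,0,0,0,0,0,0]
    - [0,0,0,0,0,0,0]

```text
clock: 19.25
tool_pos: [654.7, 197.9, 142.6]
orientation: [180.0, 0.0, 150.4]
ft_force: [-0.1, 0.4, -3.6]
grip_width: 9.4
finger_force: 78.1
```

```bash
python3 - <<'E'
from h import *
np.set_printoptions(precision=2,suppress=True)
i=ctrl.snapshot("wrist");o=ctrl.observe();print(o["clock"],o["tool_pos"],o["orientation"],o["ft_force"],o["finger_force"])
E=cv2.cvtColor(i,cv2.COLOR_BGR2HSV)[150:172,312:334]
mk=((E[...,1]<50)&(E[...,2]>150)).astype(np.uint8)
c2=max(cv2.findContours(mk,0,2)[0],key=cv2.contourArea);t=cv2.fitEllipse(c2)
p=o["tool_pos"];y=np.radians(150.39);m=ctrl.camera_model("wrist")
tx=np.array([np.cos(y),np.sin(y)]);ty=np.array([np.sin(y),-np.cos(y)])
h=plane("wrist",(321.16,164.8),p[2]-37,m)[:2];q=plane("wrist",np.array(t[0])+[312,150],88,m)[:2]
print("resid tool",(q-h)@tx,(q-h)@ty)
E
```

```text
19.3 [654.7  197.91 142.59] [180.     0.   150.39] [-0.18  0.43 -3.05] 78.12010210007429
resid tool -0.1753412785838129 0.2366845928371342
```

The holes and studs line up to a fraction of a millimetre, with about 1 cm of clearance.

```bash
python3 -c "
from bench import ctrl
print(ctrl.finish_job())"
```

```text
the job is handed in; nothing more can be done
None
```

I turned the purge-gas knob anticlockwise to its off stop, and the job is handed in with the arm holding the brass cover level about 1 cm above the studs; by the wrist camera, the one hole I could check lines up with its stud to about 0.3 mm.

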